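Find and note the slip angle of a plastic block on a tilting board

TASK

Find the slip angle of the green block: push the yellow wedge carriage slowly along its track by its black handle, so that the hinged board tilts up, and stop the moment the block begins to slide, letting it run down to the stop by itself and leaving the board at that angle. Then note the angle by sliding the red marker up behind the carriage until you feel its nose press lightly (some 5 N, for half a second) on the stop screw in the carriage's heel, without shifting the carriage, and let go with the marker still touching. Do not touch the board or the green block, and leave everything else alone.

Things in the scene. Friction and masses are not known exactly. Their poses are not given: they have to be found in the camera images.
- carriage (a joint): Travel of the yellow wedge carriage, m: 0 as found to 0.19; grows towards the board's hinge (-y of carriage_handle). Stiff: takes 15 to 20 N to slide and stays where it is left. Push it at 20 mm/s or less (50 mm/s is too fast). Its wedge tilts the board: 2.6 rad per metre of travel.
- board (a joint): Tilt of the white hinged board, rad: 0 flat, at most 0.49; moved only by the carriage. The green block slips at some angle between 0.20 and 0.41 rad, different each time; just beyond that angle it gathers speed slowly.
- marker (a joint): Travel of the red marker along the same track, m: 0 to 0.235, growing in the same direction as the carriage's. It slides against 2.5 N of friction and stays where it is left. Between the marker's nose and the carriage's heel there is 0.040 + carriage - marker (m), less the length of the stop screw.
- carriage_handle (a point): Centre of the carriage's upright black handle: 30 mm (x) by 16 mm (y, along the track) by 50 mm tall, from 35 to 85 mm above the table, this point at 60 mm. The frame keeps its direction: -y is the way to push, towards the hinge; z is up. Board and wedge begin 80 mm beside it on +x; the space above is clear.
- marker_handle (a point): Centre of the red marker's upright handle: 30 mm (x) by 16 mm (y, along the track) by 50 mm tall, 34 to 84 mm above the table, this point at 59 mm. Frame parallel to that of carriage_handle, on the same track, 117 to 135 mm behind it (+y) at the start. The marker's nose is 50 mm ahead of it (-y).
- carriage_heel (a point): Middle of the flat rear end face of the carriage's sole, 45 mm behind (+y of) the carriage's handle, 28.5 mm above the table. A steel stop screw, 10 mm thick, sticks out of it towards the marker by 4 to 16 mm, set differently each time and not given by any pose: its end is what the marker must touch.
- marker_nose (a point): Middle of the marker's rubber nose, its front (-y) end face, 28.5 mm above the table; the nose gives a little under load.
- block_center (a point): Centre of the green test block, 50 mm (x) by 60 mm (y) by 30 mm tall, 90 g nominally, with a white stripe on top; at the start it rests near the free end of the flat board, its centre 77 mm above the table.
- board_foot (a point): On the board's top at the black stop near the hinge, mid width. y points up the board to its free end 260 mm away, z is normal to it. Board 110 mm wide, top 62 mm above the table when flat; at full tilt its end and the wedge stand 200 mm high. Block centre: y = 0.200 to 0.215 at the start, 0.030 against the stop; a red line crosses at y = 0.165.
- spare_red: Spare red test block, 50 by 60 by 30 mm, lying on the tester's base plate beyond the hinge; origin under its centre. To be left alone.
- spare_wood: Spare wooden test block, 50 by 60 by 30 mm, lying on the tester's base plate beyond the hinge; origin under its centre. To be left alone.
- tape: Green ring of tape core, 100 mm across, 25 mm tall; origin under its centre. To be left alone.
- cup: Small green cup, 76 mm across, 60 mm tall; origin under its centre. To be left alone.
Not all that is in view belongs to the job. What is shaped like the part that bears block_center but pink is not meant.

How it is judged (in metres and radians):
On the way, in this order (a step that is already met when the one before it is completed fails the run):
1. the board has been tilted until the green block has slid down to the stop, and the board stands still at that angle (y of block_center in the frame of board_foot between 0.02 and 0.038 m and z of block_center in the frame of board_foot between 0.005 and 0.03 m and value of joint board above 0.12 rad and velocity of joint board below 0.02 rad/s), for 0.2 s.
2. the red marker is pressed lightly (more than 1.5 N) against the stop screw in the carriage's heel for 0.2 s (contact force between marker and carriage above 1.5 N), for 0.2 s.
At the end, for the whole second after the job is handed in: The green block rests on the board against the stop (its centre 20 to 38 mm up the board from the stop's face), the board stands still at the angle where the block slipped (over 0.12 rad), and the marker's nose still touches the carriage's stop screw, within 18 mm of the heel, all let go (y of block_center in the frame of board_foot between 0.02 and 0.038 m and z of block_center in the frame of board_foot between 0.005 and 0.03 m and value of joint board above 0.12 rad and contact force between marker and carriage above 0.05 N and distance between marker_nose and carriage_heel below 0.018 m and linear speed of block below 0.02 m/s and velocity of joint board below 0.01 rad/s).
It fails at once if the board is tilted faster than 0.15 rad/s (carriage over about 60 mm/s) (velocity of joint board above 0.15 rad/s or velocity of joint board below -0.15 rad/s).
It fails at once if the board's angle is changed further (over 0.015 rad/s) once the block's centre has slid past the red line, 165 mm up the board (y of block_center in the frame of board_foot below 0.165 m and (velocity of joint board above 0.015 rad/s or velocity of joint board below -0.015 rad/s)).
It fails at once if the marker is pressed against the carriage with more than 10 N (contact force between marker and carriage above 10 N).
It fails at once if the robot touches the green block or the board (over 1 N) (contact force between any of the arm, the fingers and block above 1 N or contact force between any of the arm, the fingers and board above 1 N).
It fails at once if a spare block, the cup or the tape ring is moved more than 20 mm (distance of any of spare_red, spare_wood, tape, cup from where it was at the start of the episode above 0.02 m).
It also fails if it takes over 72 s, if anything falls off the work surface, if the arm or the gripper's body presses on something with over 40 N, if the wrist force passes 120 N, or if a joint passes its speed limit or range.

ROBOT

A 7-joint arm with a two-finger parallel gripper is mounted at the origin on the work surface. World frame = base frame: x ahead of the robot, y to its left, z up, the work surface at z = 0. Lengths are in mm, angles in rad, forces in N, time in s.
With the tool pointing down it reaches from about 425 to 950 mm from the base axis. Payload 4.7 kg.
Tool frame: the origin (TCP) lies midway between the tips of the shut fingers; the grasp point (between the pads) lies 19 mm behind it; z points along the fingers, y is the line along which they close (so a half turn about z gives the same grasp; the last joint's range is limited). The gripper opens to 85 mm and grips with 20 to 120 N. Pads are 22 mm wide; open, the fingers measure 114 mm over their backs; the gripper's body (76 mm by 85 mm) begins 54 mm behind the grasp point. The pads swing forward as they close: fully open they stand 13 mm farther back than shut.
Start: joints at [-1.183, 0.469, -0.049, 1.532, 0.024, 1.141, -0.082], TCP at [273.227, 617.248, 231.335] pointing down, gripper open.
Joint ranges: [-2.59, 2.59], [-0.33, 1.99], [-1.39, 1.29], [0.1, 2.45], [-1.04, 4.18], [0.21, 1.99], [-2.66, 2.66]. Speed limits (rad/s): [2.57, 2.57, 3.14, 3.14, 3.14, 3.14, 3.14].

INTERFACE

Orientations are given as a unit quaternion [x, y, z, w].
In Python, from bench import get_obs, snapshot, camera_params, close_job, spot_in gives the robot as it stands. The module is installed in compiled form; this text tells all that it offers.
- The arm moves only by the tool send_rows, never from a script. Its argument "deltas" is a list of rows, each a list of 7 numbers: the closure, from 0 (fully open) to 1 (shut), then the shift along the tool's x, y, z scaled (see below), then the turn, a rotation vector about the tool's x, y, z scaled (see below). A call has 1 to 10 rows; each row is the pose to reach, as a shift and turn from the pose commanded when the call began, along the tool's axes at that moment, turning the shorter way round; what a row does not reach only later rows make up. The controller multiplies each number of a shift by 200 mm and each number of a turn by pi rad. A row lasts 1/12 s, in which the tool goes at most 41.7 mm and 7.16 degrees, less where a joint would pass 70% of its speed; a pose out of reach is approached as far as the arm can. A call with a number of a shift or a turn outside -1 to 1 is refused whole. A call with a gripper value outside its range is refused whole. The fingers move at their own pace and stop on an object; the grip force is fixed at half the most. Time passes only in rows, so rows that repeat a pose let the fingers close. It gives the time, the measured TCP pose, the force, the opening and the grip force at its end, in the units of the state.
- get_obs(): the state, without advancing time (a new reading comes with each control period).
- snapshot(name): name is "side" or "top"; returns (picture, depth): 400x640x3 uint8, blue, green, red; 400x640 float32, mm along the optical axis (not along the pixel's ray), 0 where there is no reading.
- camera_params(name): a dict with "fx", "fy", "cx", "cy" (pixels), "extrinsics" (4x4, takes a point from world to camera coordinates). Camera axes: x right, y down, z forward; pixel columns grow to the right and rows downward; lengths in mm; the calibration is good to about 2 mm. A picture is of the moment at which its call begins. camera_params takes no time and is no camera call.
- close_job(): hands the job in; it is judged then, once.
Trained networks look in the newest picture that a camera, given by its name, has taken for a name from the list of things; names that differ only in an ending like _2 or _b are one class to them, and where a whole thing is asked for, a point or a joint stands for the part that bears it (a point fixed in the world has none). Each returns a list of dicts, best first, with "p" (0 to 1); they miss things now and then, are a little off and sometimes report something else, mostly with a low value. They report only what shows in the picture. A call takes as long as a camera call. They do not tell look-alikes from the thing itself.
- spot_in(camera, name): "point" ([column, row] in pixels, amid what is visible of it).
The state is a dict: "time": time; "joint_positions": joint angles; "joint_vel": joint speeds; "effort": joint torques, N m; "ee_pos": TCP position; "eef_rot": TCP orientation; "ft_force": force on the tool from outside, world axes, zero at the start; "ft_torque": the same for the moment, N m; "grip_width": opening from 0.0 (shut) to 1.0 (fully open); "grasp_force": force on a finger pad.
Only numpy, scipy, OpenCV 4.12 (cv2) and the standard library are available. Lean on these libraries where they do the work, as an engineer would, in place of code of your own. Each camera call takes 0.05 s, during which the arm holds its last target. There are 200 camera calls.

## Working session

There is one attempt and no reset: what is moved stays moved. The work goes in short steps, Python scripts to look and compute and a tool call to move; the robot and the scene stay as the last step left them, time stands still between calls to the robot, and variables do not carry over. Pictures are saved under pics/ and viewed, at most 10 in all, crops included, and the job is handed in when it is done.

Besides the shell and the picture viewer there is one more tool, called after "Emit:" as a command line: name --pt "numbers of a row" for each row, then --argument value for the rest. send_rows: Moves the arm, as the interface text tells. Its arguments: {"type":"object","properties":{"deltas":{"type":"array","items":{"type":"array","items":{"type":"number"}}}},"required":["deltas"]}

```bash
mkdir -p pics
cat > h.py <<'E'
import numpy as np, cv2
from scipy.spatial.transform import Rotation as R
from bench import *
def world(cam,u,v,d):
    P=camera_params(cam); T=np.linalg.inv(np.array(P["extrinsics"]))
    p=np.array([(u-P["cx"])*d/P["fx"],(v-P["cy"])*d/P["fy"],d,1]); return (T@p)[:3]
def at(cam,D,u,v,r=2):
    u,v=int(round(u)),int(round(v)); w=D[max(v-r,0):v+r+1,max(u-r,0):u+r+1]; w=w[w>0]
    return world(cam,u,v,np.median(w)) if w.size else None
E
python3 - <<'E'
from h import *
o=get_obs(); print(o["time"],o["ee_pos"],o["eef_rot"],o["ft_force"],o["grip_width"])
for c in("side","top"):
    p,D=snapshot(c); cv2.imwrite(f"pics/{c}0.png",p)
    for n in("carriage_handle","marker_handle","block_center","carriage_heel","marker_nose","board_foot"):
        for s in spot_in(c,n)[:2]:
            q=at(c,D,*s["point"]); print(c,n,np.round(s["point"]),round(s["p"],2),None if q is None else q.round())
E
```

```text
0.0 [273.00635038 616.67699762 230.25317247] [ 2.06886642e-01  9.78364423e-01 -9.69674368e-04 -1.78560078e-04] [ 0.28151407 -0.08896985  0.06764147] 0.9968542553301107
side carriage_handle [313. 152.] 0.7 [631. 174.  94.]
side marker_handle [278. 166.] 0.64 [515. 207.  41.]
side block_center [314. 176.] 0.79 [600.  32.  91.]
side block_center [376. 194.] 0.63 [782. -28.  28.]
side carriage_heel [311. 152.] 0.56 [625. 176.  94.]
side board_foot [324. 202.] 0.57 [604. -70.  62.]
top carriage_handle [214. 181.] 0.91 [643. 165.  91.]
top marker_handle [204. 229.] 0.82 [515. 203.  36.]
top marker_handle [430. 259.] 0.48 [ 432. -431.    7.]
top block_center [254. 193.] 0.74 [610.  55.  94.]
top block_center [234. 125.] 0.72 [814. 126.  31.]
top carriage_heel [210. 184.] 0.77 [634. 174.  96.]
top marker_nose [205. 228.] 0.73 [518. 201.  36.]
top board_foot [294. 197.] 0.69 [602. -50.  64.]
```

View pics/top0.png

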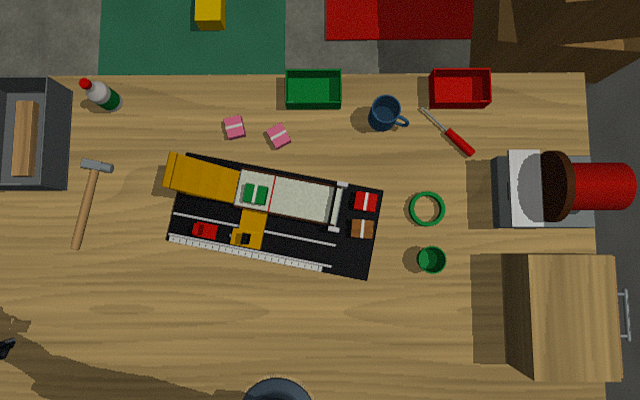

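View pics/side0.png

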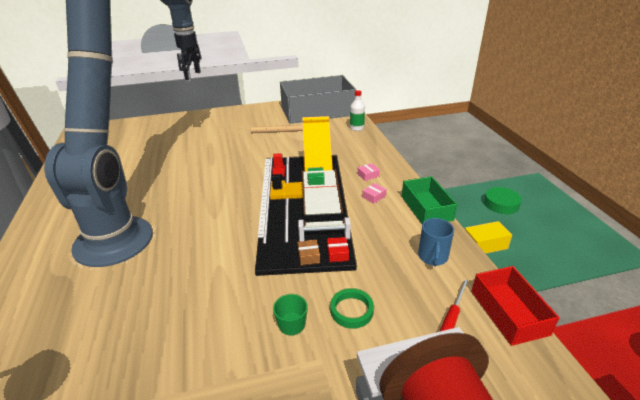

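The top view shows the tester: red marker near (204,230), black carriage handle near (243,239), green block with a stripe at (254,193), and the hinge and spares at the right. The side view agrees. Next I'll measure the handle tops and the track direction.

Run:
```python
from h import *
for c,(u0,u1,v0,v1) in (("top",(160,390,145,285)),("side",(250,360,110,275))):
    p,D=snapshot(c)
    P=camera_params(c); T=np.linalg.inv(np.array(P["extrinsics"])); print(c,"cam",T[:3,3].round(),P["fx"])
    cv2.imwrite(f"pics/{c}_crop.png",cv2.resize(p[v0:v1,u0:u1],None,fx=3.4,fy=3.4,interpolation=cv2.INTER_NEAREST))
    vv,uu=np.mgrid[v0:v1,u0:u1]; d=D[v0:v1,u0:u1]
    W=np.stack([(uu-P["cx"])*d/P["fx"],(vv-P["cy"])*d/P["fy"],d,np.ones_like(d)],-1)@T.T
    b,g,r=[p[v0:v1,u0:u1,i].astype(int) for i in range(3)]
    z=W[...,2]; ok=d>0
    def st(n,m):
        q=W[m&ok][:,:3]
        if len(q): print(n,len(q),"mean",q.mean(0).round(1),"min",q.min(0).round(),"max",q.max(0).round())
    red=(r>110)&(g<60)&(b<60); st("red marker top",red&(z>70)&(W[...,1]>0)); st("red low",red&(z<60)&(W[...,1]>50))
    drk=(r<60)&(g<60)&(b<60); st("black high",drk&(z>65)&(z<100)&(W[...,1]>0)&(W[...,0]<560))
    wh=(r>140)&(g>140)&(b>130)&(z<40)&(W[...,1]<250)&(W[...,0]<600)
    st("white",wh)
    if c=="top":
        m=wh&ok&(z<25); q=W[m][:,:2]
        # board direction via white board top
        bt=(r>140)&(g>140)&(b>120)&(z>50)&(z<72)&ok
        q=W[bt][:,:2].astype(np.float32); print("board rect",cv2.minAreaRect(q))
        base=drk&(z<25)&ok; print("base rect",cv2.minAreaRect(W[base][:,:2].astype(np.float32)))
        gr=(g>90)&(r<60)&ok&(z>80); st("green",gr)
    yel=(r>150)&(g>110)&(b<60); st("yel arm",yel&(W[...,0]<590)&(z<70))
```

```text
top cam [ 479. -122. 1226.] 426.074691925777
red marker top 62 mean [515.9 213.4  85.5] min [503. 206.  81.] max [530. 223.  91.]
red low 214 mean [511.  192.   35.6] min [487. 168.  18.] max [535. 231.  57.]
black high 74 mean [492.4  80.2  84.4] min [476.   7.  66.] max [558. 219.  92.]
white 1056 mean [454.2  46.   22.7] min [ 398. -161.   -3.] max [553. 250.  30.]
board rect ((599.7943115234375, -73.2926025390625), (364.4943542480469, 137.57254028320312), 77.33317565917969)
base rect ((554.8496704101562, 7.436126708984375), (581.2615966796875, 259.3454895019531), 78.73992156982422)
green 303 mean [608.9  54.8  93.6] min [583.  23.  87.] max [635.  88. 100.]
yel arm 726 mean [518.6  71.8  36.8] min [463.  29.  29.] max [569. 129.  44.]
side cam [  358. -1037.   774.] 421.44896560470625
red marker top 40 mean [513.7 201.5  77.8] min [482.  88.  70.] max [527. 217.  86.]
red low 159 mean [513.7 202.4  37.6] min [491. 166.  17.] max [539. 307.  60.]
black high 66 mean [489.9  76.1  76.8] min [476.  69.  65.] max [506.  85.  87.]
white 764 mean [453.   28.1  19.4] min [ 399. -176.   -4.] max [554. 249.  40.]
yel arm 447 mean [517.6  53.4  33.9] min [ 461. -265.   18.] max [570. 132.  53.]
```

View pics/top_crop.png

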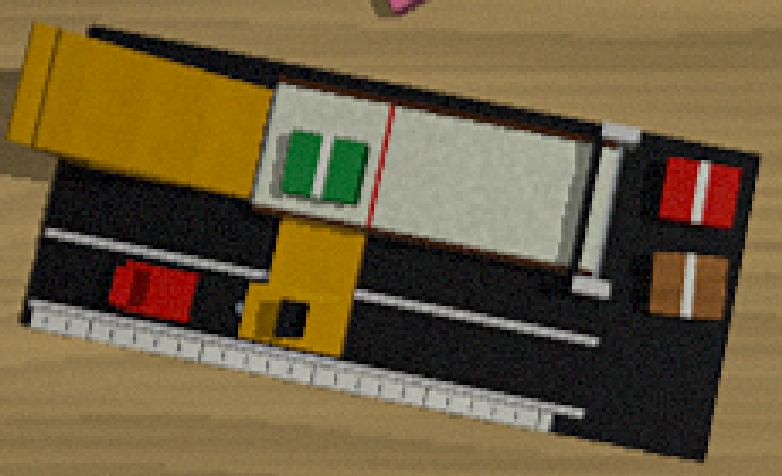

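The crop shows the red marker handle at its left end, the black carriage handle at (290,318), a small grey stop screw at (240,305), and the block above the red line. The track +y is about (0.195, 0.981) in world. I'll push with shut fingers from behind both handles.

```bash
cat >> h.py <<'E'
YT=np.array([.195,.981,0]);XT=np.array([.981,-.195,0]);C0=np.array([491,80,0.])
def goal(p,turn=True):
    o=get_obs(); q=R.from_quat(o["eef_rot"]); M=np.stack([YT,XT,[0,0,-1]],1)
    best=min((q.inv()*R.from_matrix(M@np.diag([s,s,1])) for s in(1,-1)),key=lambda r:r.magnitude())
    d=q.inv().apply(np.array(p,float)-o["ee_pos"])/200
    print("t",round(o["time"],2),"ee",o["ee_pos"].round(1),"F",np.round(o["ft_force"],1),"shift",d.round(3),"turn",(best.as_rotvec()/np.pi).round(3))
E
python3 - <<'E'
from h import *
goal([501,129,160]); goal([501,129,50])
for n in("top",):
    p,D=snapshot(n); P=camera_params(n)
    u0,u1,v0,v1=165,270,205,260
    vv,uu=np.mgrid[v0:v1,u0:u1]; d=D[v0:v1,u0:u1]; T=np.linalg.inv(np.array(P["extrinsics"]))
    W=np.stack([(uu-P["cx"])*d/P["fx"],(vv-P["cy"])*d/P["fy"],d,np.ones_like(d)],-1)@T.T
    m=(W[...,2]>76)&(W[...,2]<100)&(d>0)
    for a,b in((30,140),(150,260)):
        k=m&(W[...,1]>a)&(W[...,1]<b)&(W[...,0]<545); q=W[k][:,:3]; print(len(q),q.mean(0).round(1),(q@YT).min().round(),(q@YT).max().round())
E
```

```text
t 0.8 ee [273.2 617.3 231.4] F [ 0.2 -0.5 -0.3] shift [-2.03  -1.771  0.357] turn [ 0.   -0.    0.43]
t 0.8 ee [273.2 617.3 231.4] F [ 0.2 -0.5 -0.3] shift [-2.03  -1.771  0.907] turn [ 0.   -0.    0.43]
71 [489.9  82.3  86.1] 169.0 185.0
73 [516.1 213.1  85.2] 302.0 319.0
```

Emit:
send_rows --pt "1 -1 -0.87 0.1 0 0 0.43" --pt "1 -1 -0.87 0.1 0 0 0.43" --pt "1 -1 -0.87 0.1 0 0 0.43" --pt "1 -1 -0.87 0.1 0 0 0.43" --pt "1 -1 -0.87 0.1 0 0 0.43" --pt "1 -1 -0.87 0.1 0 0 0.43" --pt "1 -1 -0.87 0.1 0 0 0.43" --pt "1 -1 -0.87 0.1 0 0 0.43" --pt "1 -1 -0.87 0.1 0 0 0.43" --pt "1 -1 -0.87 0.1 0 0 0.43"

```text
time: 1.68
ee_pos: [386.1, 376.7, 211.6]
eef_rot: [0.743, 0.67, 0.0, -0.0]
ft_force: [-0.7, 0.1, -0.2]
grip_width: -0.005
grasp_force: 0.0
```

```bash
python3 -c "
from h import *
goal([501,129,160])"
```

```text
t 1.68 ee [386.1 376.7 211.6] F [-0.7  0.1 -0.2] shift [-1.173  0.7    0.257] turn [ 0.   -0.    0.03]
```

Emit:
send_rows --pt "1 -1 0.6 0.2 0 0 0.03" --pt "1 -1 0.6 0.2 0 0 0.03" --pt "1 -1 0.6 0.2 0 0 0.03" --pt "1 -1 0.6 0.2 0 0 0.03" --pt "1 -1 0.6 0.2 0 0 0.03" --pt "1 -1 0.6 0.2 0 0 0.03" --pt "1 -1 0.6 0.2 0 0 0.03" --pt "1 -1 0.6 0.2 0 0 0.03"

```text
time: 2.35
ee_pos: [486.5, 164.8, 171.3]
eef_rot: [0.772, 0.635, -0.0, 0.0]
ft_force: [-0.2, 1.1, 0.2]
grip_width: 0.001
grasp_force: 0.0
```

```bash
python3 -c "
from h import *
goal([501,129,50])"
```

```text
t 2.35 ee [486.5 164.8 171.3] F [-0.2  1.1  0.2] shift [-0.162  0.106  0.606] turn [0.    0.    0.001]
```

Emit:
send_rows --pt "1 -0.16 0.1 0.15 0 0 0" --pt "1 -0.16 0.1 0.3 0 0 0" --pt "1 -0.16 0.1 0.45 0 0 0" --pt "1 -0.16 0.1 0.55 0 0 0" --pt "1 -0.16 0.1 0.6 0 0 0" --pt "1 -0.16 0.1 0.6 0 0 0"

```text
time: 2.85
ee_pos: [497.9, 132.7, 49.5]
eef_rot: [0.77, 0.638, -0.002, -0.001]
ft_force: [-0.9, 0.4, -0.1]
grip_width: 0.001
grasp_force: 0.0
```

```bash
cat >> h.py <<'E'
def status(n=4,cams=("top",)):
    for i in range(n):
        for c in cams:
            p,D=snapshot(c); P=camera_params(c); E=np.array(P["extrinsics"])
            hs=cv2.cvtColor(p,cv2.COLOR_BGR2HSV)
            m=cv2.inRange(hs,(45,120,50),(80,255,255)); m[:150]=0; m[230:]=0; m[:,:225]=0; m[:,345:]=0
            v,u=np.nonzero(m); d=D[v,u]; k=d>0
            q=np.array([world(c,a,b,e) for a,b,e in zip(u[k],v[k],d[k])])
            print(c,len(u),"px",u.mean().round(2),v.mean().round(2),"s",round(float(np.median(q@YT)),1),"z",round(float(np.median(q[:,2])),1),end=" | ")
    o=get_obs(); e=o["ee_pos"]; f=np.array(o["ft_force"])
    print("\nt",round(o["time"],2),"TCP s",round(float(e@YT),1),"x",round(float(e@XT),1),"z",e[2].round(1),"F track",round(float(f@YT),1),f.round(1))
E
python3 -c "
from h import *
status(2)
p,_=snapshot('top'); cv2.imwrite('pics/a.png',cv2.resize(p[145:285,160:390],None,fx=3,fy=3))"
```

```text
top 342 px 254.92 193.9 s 165.9 z 93.2 | top 339 px 254.88 193.95 s 165.6 z 93.2 | 
t 2.95 TCP s 227.6 x 464.6 z 52.0 F track -0.4 [-0.8 -0.3 -0.2]
```

View pics/a.png

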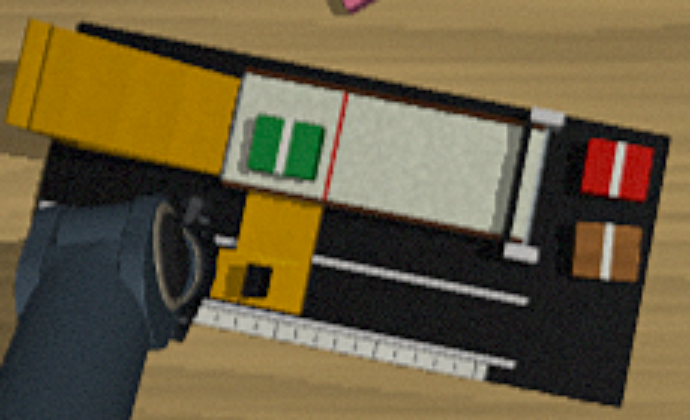

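The fingers are at s≈228 behind the black handle (257,280 in the crop), and the block is on the board at (285,145). Now I'll approach the handle.

Emit:
send_rows --pt "1 -0.025 0 0 0 0 0" --pt "1 -0.05 0 0 0 0 0" --pt "1 -0.075 0 0 0 0 0" --pt "1 -0.09 0 0 0 0 0" --pt "1 -0.098 0 0 0 0 0" --pt "1 -0.106 0 0 0 0 0" --pt "1 -0.114 0 0 0 0 0" --pt "1 -0.122 0 0 0 0 0" --pt "1 -0.13 0 0 0 0 0" --pt "1 -0.138 0 0 0 0 0"

```text
time: 3.83
ee_pos: [494.3, 104.3, 51.2]
eef_rot: [0.771, 0.637, 0.0, -0.0]
ft_force: [0.7, -0.4, 0.5]
grip_width: 0.002
grasp_force: 0.0
```

Emit:
send_rows --pt "1 -0.007 0 0 0 0 0" --pt "1 -0.014 0 0 0 0 0" --pt "1 -0.021 0 0 0 0 0" --pt "1 -0.028 0 0 0 0 0" --pt "1 -0.035 0 0 0 0 0" --pt "1 -0.042 0 0 0 0 0" --pt "1 -0.049 0 0 0 0 0" --pt "1 -0.056 0 0 0 0 0" --pt "1 -0.063 0 0 0 0 0" --pt "1 -0.07 0 0 0 0 0"

```text
time: 4.67
ee_pos: [493.0, 97.6, 51.4]
eef_rot: [0.769, 0.639, 0.004, -0.002]
ft_force: [1.7, 15.6, -6.2]
grip_width: 0.0
grasp_force: 8.0
```

```bash
python3 -c "
from h import *
status(1)"
```

```text
top 342 px 255.01 193.75 s 165.2 z 96.2 | 
t 4.72 TCP s 191.4 x 464.6 z 51.4 F track 14.9 [ 2.2 14.7 -7. ]
```

Emit:
send_rows --pt "1 -0.007 0 0 0 0 0" --pt "1 -0.014 0 0 0 0 0" --pt "1 -0.021 0 0 0 0 0" --pt "1 -0.028 0 0 0 0 0" --pt "1 -0.035 0 0 0 0 0" --pt "1 -0.042 0 0 0 0 0" --pt "1 -0.049 0 0 0 0 0" --pt "1 -0.056 0 0 0 0 0" --pt "1 -0.063 0 0 0 0 0" --pt "1 -0.07 0 0 0 0 0"

```text
time: 5.55
ee_pos: [490.2, 83.7, 51.4]
eef_rot: [0.769, 0.639, 0.003, -0.002]
ft_force: [2.2, 16.2, -4.9]
grip_width: -0.002
grasp_force: 8.0
```

```bash
python3 -c "
from h import *
status(1)"
```

```text
top 347 px 254.89 193.47 s 163.8 z 104.8 | 
t 5.6 TCP s 177.3 x 464.6 z 51.4 F track 15.1 [ 2.4 15.  -6.2]
```

Emit:
send_rows --pt "1 -0.007 0 0 0 0 0" --pt "1 -0.014 0 0 0 0 0" --pt "1 -0.021 0 0 0 0 0" --pt "1 -0.028 0 0 0 0 0" --pt "1 -0.035 0 0 0 0 0" --pt "1 -0.042 0 0 0 0 0" --pt "1 -0.049 0 0 0 0 0" --pt "1 -0.056 0 0 0 0 0" --pt "1 -0.063 0 0 0 0 0" --pt "1 -0.07 0 0 0 0 0"

```text
time: 6.43
ee_pos: [487.5, 69.9, 51.4]
eef_rot: [0.769, 0.639, 0.003, -0.002]
ft_force: [2.0, 16.0, -5.2]
grip_width: 0.0
grasp_force: 8.0
```

Emit:
send_rows --pt "1 -0.007 0 0 0 0 0" --pt "1 -0.014 0 0 0 0 0" --pt "1 -0.021 0 0 0 0 0" --pt "1 -0.028 0 0 0 0 0" --pt "1 -0.035 0 0 0 0 0" --pt "1 -0.042 0 0 0 0 0" --pt "1 -0.049 0 0 0 0 0" --pt "1 -0.056 0 0 0 0 0" --pt "1 -0.063 0 0 0 0 0" --pt "1 -0.07 0 0 0 0 0"

```text
time: 7.27
ee_pos: [484.7, 56.0, 51.3]
eef_rot: [0.769, 0.639, 0.003, -0.002]
ft_force: [2.7, 16.0, -3.7]
grip_width: -0.0
grasp_force: 8.0
```

Emit:
send_rows --pt "1 -0.007 0 0 0 0 0" --pt "1 -0.014 0 0 0 0 0" --pt "1 -0.021 0 0 0 0 0" --pt "1 -0.028 0 0 0 0 0" --pt "1 -0.035 0 0 0 0 0" --pt "1 -0.042 0 0 0 0 0" --pt "1 -0.049 0 0 0 0 0" --pt "1 -0.056 0 0 0 0 0" --pt "1 -0.063 0 0 0 0 0" --pt "1 -0.07 0 0 0 0 0"

```text
time: 8.1
ee_pos: [482.0, 42.2, 51.4]
eef_rot: [0.769, 0.639, 0.003, -0.002]
ft_force: [1.1, 15.0, -3.4]
grip_width: -0.002
grasp_force: 8.0
```

```bash
python3 -c "
from h import *
status(1,('top','side'))
p,_=snapshot('top'); r,_=snapshot('side'); cv2.imwrite('pics/b.png',np.hstack([cv2.resize(p[145:285,160:390],None,fx=2,fy=2),cv2.resize(r[110:250,240:380],None,fx=2,fy=2)]))"
```

```text
top 351 px 255.58 192.84 s 168.3 z 128.9 | side 222 px 315.45 167.64 s 140.4 z 123.1 | 
t 8.2 TCP s 135.0 x 464.6 z 51.4 F track 15.3 [ 1.6 15.3 -3.2]
```

View pics/b.png

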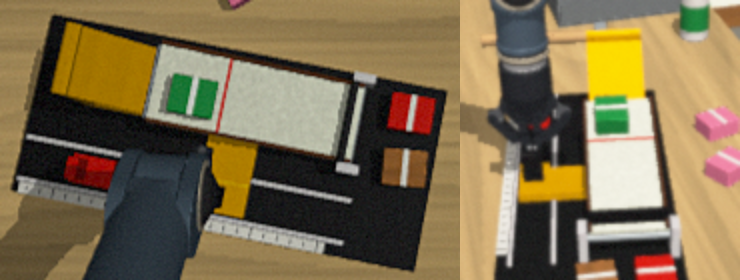

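Both views show the block still above the red line, with the board tilting. I'll track the block-to-red-line gap from here.

Emit:
send_rows --pt "1 -0.007 0 0 0 0 0" --pt "1 -0.014 0 0 0 0 0" --pt "1 -0.021 0 0 0 0 0" --pt "1 -0.028 0 0 0 0 0" --pt "1 -0.035 0 0 0 0 0" --pt "1 -0.042 0 0 0 0 0" --pt "1 -0.049 0 0 0 0 0" --pt "1 -0.056 0 0 0 0 0" --pt "1 -0.063 0 0 0 0 0" --pt "1 -0.07 0 0 0 0 0"

```text
time: 9.13
ee_pos: [479.2, 28.3, 51.4]
eef_rot: [0.769, 0.639, 0.003, -0.002]
ft_force: [1.4, 15.9, -3.2]
grip_width: 0.001
grasp_force: 8.0
```

```bash
cat >> h.py <<'E'
def gap(n=5):
    g=[]
    for i in range(n):
        p,D=snapshot("top"); hs=cv2.cvtColor(p,cv2.COLOR_BGR2HSV)
        m=cv2.inRange(hs,(45,120,50),(80,255,255)); m[:150]=0; m[225:]=0; m[:,:225]=0; m[:,345:]=0
        v,u=np.nonzero(m)
        b=p.astype(int); r=(b[...,2]>b[...,1]+50)&(b[...,2]>b[...,0]+50)&(abs(b[...,1]-b[...,0])<40)
        r[:165]=0;r[215:]=0;r[:,:262]=0;r[:,300:]=0
        V,U=np.nonzero(r)
        g.append((round(u.mean(),2),len(U),round(U.mean()-u.mean(),2)))
    o=get_obs(); e=o["ee_pos"]; f=np.array(o["ft_force"])
    print(g,"\nt",round(o["time"],2),"travel",round(193.5-float(e@YT),1),"x",round(float(e@XT),1),"z",e[2].round(1),"F",round(float(f@YT),1))
E
python3 -c "
from h import *
gap(4)"
```

```text
[(np.float64(256.19), 65, np.float64(15.82)), (np.float64(256.2), 64, np.float64(15.8)), (np.float64(256.15), 65, np.float64(15.85)), (np.float64(256.17), 65, np.float64(15.83))] 
t 9.33 travel 72.6 x 464.6 z 51.3 F 15.1
```

Emit:
send_rows --pt "1 -0.004 0 0 0 0 0" --pt "1 -0.008 0 0 0 0 0" --pt "1 -0.012 0 0 0 0 0" --pt "1 -0.016 0 0 0 0 0" --pt "1 -0.02 0 0 0 0 0" --pt "1 -0.024 0 0 0 0 0" --pt "1 -0.028 0 0 0 0 0" --pt "1 -0.032 0 0 0 0 0"

```text
time: 10.0
ee_pos: [477.9, 22.0, 51.3]
eef_rot: [0.769, 0.639, 0.002, -0.002]
ft_force: [0.3, 16.8, -2.7]
grip_width: 0.001
grasp_force: 7.9
```

```bash
python3 -c "
from h import *
gap(4)"
```

```text
[(np.float64(256.46), 64, np.float64(15.68)), (np.float64(256.45), 64, np.float64(15.63)), (np.float64(256.45), 66, np.float64(15.63)), (np.float64(256.47), 64, np.float64(15.61))] 
t 10.2 travel 78.9 x 464.6 z 51.3 F 15.6
```

Emit:
send_rows --pt "1 -0.004 0 0 0 0 0" --pt "1 -0.008 0 0 0 0 0" --pt "1 -0.012 0 0 0 0 0" --pt "1 -0.016 0 0 0 0 0" --pt "1 -0.02 0 0 0 0 0" --pt "1 -0.024 0 0 0 0 0" --pt "1 -0.028 0 0 0 0 0" --pt "1 -0.032 0 0 0 0 0"

```text
time: 10.87
ee_pos: [476.7, 15.7, 51.3]
eef_rot: [0.769, 0.639, 0.002, -0.002]
ft_force: [1.0, 15.4, -1.9]
grip_width: -0.0
grasp_force: 7.9
```

```bash
python3 -c "
from h import *
gap(4)"
```

```text
[(np.float64(256.79), 66, np.float64(15.41)), (np.float64(256.78), 65, np.float64(15.45)), (np.float64(256.79), 65, np.float64(15.44)), (np.float64(256.81), 65, np.float64(15.42))] 
t 11.07 travel 85.4 x 464.6 z 51.3 F 14.7
```

Emit:
send_rows --pt "1 -0.004 0 0 0 0 0" --pt "1 -0.008 0 0 0 0 0" --pt "1 -0.012 0 0 0 0 0" --pt "1 -0.016 0 0 0 0 0" --pt "1 -0.02 0 0 0 0 0" --pt "1 -0.024 0 0 0 0 0" --pt "1 -0.028 0 0 0 0 0" --pt "1 -0.032 0 0 0 0 0"

```text
time: 11.73
ee_pos: [475.4, 9.4, 51.3]
eef_rot: [0.769, 0.639, 0.002, -0.002]
ft_force: [1.1, 16.8, -1.9]
grip_width: 0.003
grasp_force: 7.9
```

```bash
python3 -c "
from h import *
gap(4)"
```

```text
[(np.float64(257.13), 66, np.float64(15.21)), (np.float64(257.15), 65, np.float64(15.36)), (np.float64(257.13), 64, np.float64(15.21)), (np.float64(257.13), 64, np.float64(15.29))] 
t 11.93 travel 91.8 x 464.6 z 51.3 F 16.0
```

Emit:
send_rows --pt "1 -0.004 0 0 0 0 0" --pt "1 -0.008 0 0 0 0 0" --pt "1 -0.012 0 0 0 0 0" --pt "1 -0.016 0 0 0 0 0" --pt "1 -0.02 0 0 0 0 0" --pt "1 -0.024 0 0 0 0 0" --pt "1 -0.028 0 0 0 0 0" --pt "1 -0.032 0 0 0 0 0"

```text
time: 12.6
ee_pos: [474.2, 3.1, 51.3]
eef_rot: [0.769, 0.639, 0.002, -0.003]
ft_force: [1.2, 16.4, -1.3]
grip_width: -0.003
grasp_force: 7.9
```

```bash
python3 -c "
from h import *
gap(4)"
```

```text
[(np.float64(260.62), 38, np.float64(12.88)), (np.float64(261.55), 31, np.float64(12.0)), (np.float64(262.69), 30, np.float64(10.98)), (np.float64(263.93), 29, np.float64(9.9))] 
t 12.8 travel 98.3 x 464.6 z 51.3 F 16.1
```

The block is sliding (gap 15.3 → 9.9 px and falling). I'll stop, ease the push and let it run.

Emit:
send_rows --pt "1 0.01 0 0 0 0 0" --pt "1 0.02 0 0 0 0 0" --pt "1 0.02 0 0 0 0 0" --pt "1 0.02 0 0 0 0 0" --pt "1 0.02 0 0 0 0 0" --pt "1 0.02 0 0 0 0 0" --pt "1 0.02 0 0 0 0 0" --pt "1 0.02 0 0 0 0 0"

```text
time: 13.47
ee_pos: [474.2, 2.8, 51.2]
eef_rot: [0.771, 0.637, 0.001, -0.001]
ft_force: [0.6, 8.1, 0.2]
grip_width: -0.001
grasp_force: 3.7
```

```bash
python3 -c "
from h import *
gap(4)"
```

```text
[(np.float64(297.76), 65, np.float64(-24.98)), (np.float64(301.28), 64, np.float64(-28.45)), (np.float64(304.81), 64, np.float64(-31.99)), (np.float64(308.49), 64, np.float64(-35.66))] 
t 13.67 travel 98.3 x 464.6 z 51.2 F 8.0
```

Emit:
send_rows --pt "1 0.03 0 0 0 0 0" --pt "1 0.08 0 0 0 0 0" --pt "1 0.16 0 0 0 0 0" --pt "1 0.24 0 -0.05 0 0 0" --pt "1 0.3 0 -0.2 0 0 0" --pt "1 0.3 0 -0.4 0 0 0" --pt "1 0.3 0 -0.5 0 0 0" --pt "1 0.3 0 -0.5 0 0 0"

```text
time: 14.33
ee_pos: [489.1, 60.2, 155.7]
eef_rot: [0.771, 0.637, 0.004, 0.002]
ft_force: [1.4, -0.4, 0.4]
grip_width: -0.001
grasp_force: 0.0
```

Run:
```python
from h import *
gap(2); q=464.7*XT+345*YT; goal([q[0],q[1],150])
p,D=snapshot('top'); r,_=snapshot('side'); cv2.imwrite('pics/c.png',np.hstack([cv2.resize(p[145:285,160:390],None,fx=2,fy=2),cv2.resize(r[110:250,240:380],None,fx=2,fy=2)]))
P=camera_params("top"); u0,u1,v0,v1=165,320,205,265
vv,uu=np.mgrid[v0:v1,u0:u1]; d=D[v0:v1,u0:u1]; T=np.linalg.inv(np.array(P["extrinsics"]))
W=(np.stack([(uu-P["cx"])*d/P["fx"],(vv-P["cy"])*d/P["fy"],d,np.ones_like(d)],-1)@T.T)[...,:3]
xt=W@XT; s=W@YT
m=(d>0)&(W[...,2]>76)&(W[...,2]<95)&(abs(xt-464)<20)
for a,b in((40,100),(270,340)):
    k=m&(s>a)&(s<b); print(k.sum(), s[k].mean() if k.any() else None)
```

```text
[(np.float64(323.1), 64, np.float64(-50.28)), (np.float64(323.0), 65, np.float64(-50.15))] 
t 14.43 travel 40.1 x 465.2 z 151.9 F -0.7
t 14.43 ee [486.1  59.7 151.9] F [-0.1 -0.7 -1.2] shift [0.959 0.004 0.01 ] turn [ 0.001 -0.     0.002]
70 75.17100857443224
0 None
```

View pics/c.png

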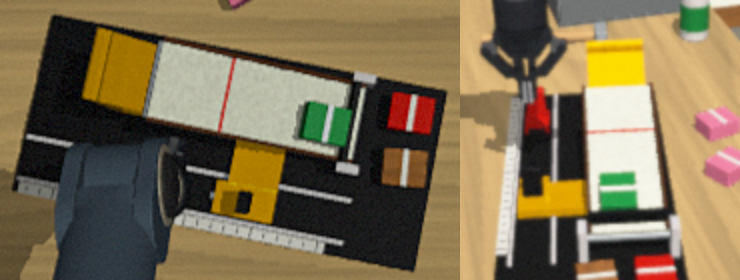

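The block rests at the stop (325,123 in the crop), the board is tilted, and the carriage handle is at s≈76. Moving on to behind the marker.

Emit:
send_rows --pt "1 0.2 0 0 0 0 0" --pt "1 0.4 0 0 0 0 0" --pt "1 0.6 0 0 0 0 0" --pt "1 0.8 0 0 0 0 0" --pt "1 0.96 0 0 0 0 0" --pt "1 0.96 0 0 0 0 0" --pt "1 0.96 0 0.2 0 0 0" --pt "1 0.96 0 0.35 0 0 0" --pt "1 0.96 0 0.5 0 0 0" --pt "1 0.96 0 0.5 0 0 0"

```text
time: 15.37
ee_pos: [516.9, 245.2, 44.4]
eef_rot: [0.771, 0.637, -0.007, -0.001]
ft_force: [-1.3, 0.0, -0.7]
grip_width: 0.001
grasp_force: 0.0
```

```bash
python3 -c "
from h import *
status(1,()); q=464.7*XT+345*YT; goal([q[0],q[1],51])"
```

```text
t 15.37 TCP s 341.4 x 459.3 z 44.4 F track -0.2 [-1.3  0.  -0.7]
t 15.37 ee [516.9 245.2  44.4] F [-1.3  0.  -0.7] shift [ 0.018  0.028 -0.033] turn [-0.003  0.003  0.002]
```

Emit:
send_rows --pt "1 0 0 0 0 0 0" --pt "1 -0.02 0 0 0 0 0" --pt "1 -0.045 0 0 0 0 0" --pt "1 -0.07 0 0 0 0 0" --pt "1 -0.095 0 0 0 0 0" --pt "1 -0.12 0 0 0 0 0" --pt "1 -0.145 0 0 0 0 0" --pt "1 -0.17 0 0 0 0 0" --pt "1 -0.195 0 0 0 0 0" --pt "1 -0.22 0 0 0 0 0"

```text
time: 16.2
ee_pos: [513.9, 204.7, 51.6]
eef_rot: [0.771, 0.637, 0.001, 0.0]
ft_force: [1.9, 2.6, 3.0]
grip_width: 0.002
grasp_force: 1.6
```

Emit:
send_rows --pt "1 -0.025 0 0 0 0 0" --pt "1 -0.05 0 0 0 0 0" --pt "1 -0.075 0 0 0 0 0" --pt "1 -0.1 0 0 0 0 0" --pt "1 -0.125 0 0 0 0 0" --pt "1 -0.15 0 0 0 0 0" --pt "1 -0.175 0 0 0 0 0" --pt "1 -0.2 0 0 0 0 0" --pt "1 -0.22 0 0 0 0 0" --pt "1 -0.23 0 0 0 0 0"

```text
time: 17.03
ee_pos: [504.6, 158.7, 51.2]
eef_rot: [0.771, 0.636, -0.0, -0.0]
ft_force: [0.1, 2.4, 2.6]
grip_width: -0.0
grasp_force: 1.3
```

```bash
python3 -c "
from h import *
status(1,()); q=464.7*XT+210*YT; goal([q[0],q[1],51])
p,_=snapshot('top'); r,_=snapshot('side'); cv2.imwrite('pics/d.png',np.hstack([cv2.resize(p[195:265,180:280],None,fx=4,fy=4),cv2.resize(r[150:220,250:320],None,fx=4,fy=4)]))"
```

```text
t 17.03 TCP s 254.1 x 464.1 z 51.2 F track 2.3 [0.1 2.4 2.6]
t 17.03 ee [504.6 158.7  51.2] F [0.1 2.4 2.6] shift [-0.22   0.003  0.001] turn [-0.     0.     0.002]
```

View pics/d.png

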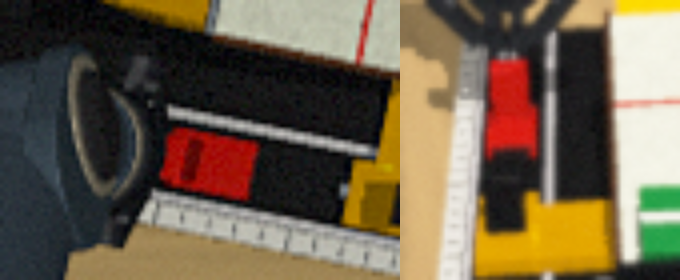

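The marker is moving ahead of the fingers, with its nose (crop 255,165) about 50–60 mm from the screw (345,190). I'll advance, then creep.

Emit:
send_rows --pt "1 -0.02 0 0 0 0 0" --pt "1 -0.04 0 0 0 0 0" --pt "1 -0.06 0 0 0 0 0" --pt "1 -0.08 0 0 0 0 0" --pt "1 -0.1 0 0 0 0 0" --pt "1 -0.12 0 0 0 0 0" --pt "1 -0.14 0 0 0 0 0" --pt "1 -0.16 0 0 0 0 0" --pt "1 -0.18 0 0 0 0 0" --pt "1 -0.185 0 0 0 0 0"

```text
time: 17.97
ee_pos: [497.4, 122.3, 51.2]
eef_rot: [0.771, 0.636, -0.001, -0.0]
ft_force: [-0.5, 2.1, -1.6]
grip_width: -0.004
grasp_force: 1.3
```

Emit:
send_rows --pt "1 -0.003 0 0 0 0 0" --pt "1 -0.006 0 0 0 0 0" --pt "1 -0.009 0 0 0 0 0" --pt "1 -0.012 0 0 0 0 0" --pt "1 -0.015 0 0 0 0 0"

```text
time: 18.38
ee_pos: [497.3, 120.6, 51.3]
eef_rot: [0.771, 0.637, -0.0, -0.0]
ft_force: [-2.5, 3.4, 0.4]
grip_width: -0.002
grasp_force: 1.3
```

```bash
python3 -c "
from h import *
status(1,())"
```

```text
t 18.38 TCP s 215.3 x 464.3 z 51.3 F track 2.9 [-2.5  3.4  0.4]
```

Emit:
send_rows --pt "1 -0.003 0 0 0 0 0" --pt "1 -0.006 0 0 0 0 0" --pt "1 -0.009 0 0 0 0 0" --pt "1 -0.012 0 0 0 0 0" --pt "1 -0.015 0 0 0 0 0" --pt "1 -0.018 0 0 0 0 0" --pt "1 -0.021 0 0 0 0 0" --pt "1 -0.024 0 0 0 0 0"

```text
time: 19.05
ee_pos: [496.5, 115.6, 51.3]
eef_rot: [0.771, 0.637, -0.0, -0.0]
ft_force: [-0.4, 2.7, 1.0]
grip_width: 0.001
grasp_force: 1.3
```

Emit:
send_rows --pt "1 -0.003 0 0 0 0 0" --pt "1 -0.006 0 0 0 0 0" --pt "1 -0.009 0 0 0 0 0" --pt "1 -0.012 0 0 0 0 0" --pt "1 -0.015 0 0 0 0 0" --pt "1 -0.015 0 0 0 0 0"

```text
time: 19.55
ee_pos: [496.0, 112.5, 51.3]
eef_rot: [0.771, 0.637, 0.0, 0.0]
ft_force: [-1.2, 3.3, -0.1]
grip_width: 0.004
grasp_force: 1.0
```

Emit:
send_rows --pt "1 -0.003 0 0 0 0 0" --pt "1 -0.006 0 0 0 0 0" --pt "1 -0.009 0 0 0 0 0" --pt "1 -0.012 0 0 0 0 0" --pt "1 -0.015 0 0 0 0 0" --pt "1 -0.015 0 0 0 0 0"

```text
time: 20.05
ee_pos: [495.4, 109.6, 51.3]
eef_rot: [0.771, 0.637, 0.0, 0.0]
ft_force: [-1.2, 2.2, 0.2]
grip_width: -0.002
grasp_force: 1.0
```

Emit:
send_rows --pt "1 -0.003 0 0 0 0 0" --pt "1 -0.006 0 0 0 0 0" --pt "1 -0.009 0 0 0 0 0" --pt "1 -0.012 0 0 0 0 0" --pt "1 -0.015 0 0 0 0 0" --pt "1 -0.015 0 0 0 0 0"

```text
time: 20.55
ee_pos: [494.8, 106.6, 51.3]
eef_rot: [0.771, 0.637, -0.0, 0.0]
ft_force: [-0.6, 3.3, 0.5]
grip_width: 0.003
grasp_force: 1.0
```

Emit:
send_rows --pt "1 -0.003 0 0 0 0 0" --pt "1 -0.006 0 0 0 0 0" --pt "1 -0.009 0 0 0 0 0" --pt "1 -0.012 0 0 0 0 0" --pt "1 -0.015 0 0 0 0 0" --pt "1 -0.015 0 0 0 0 0"

```text
time: 21.05
ee_pos: [494.2, 103.7, 51.3]
eef_rot: [0.771, 0.637, -0.0, 0.0]
ft_force: [-2.0, 2.1, 0.5]
grip_width: 0.003
grasp_force: 1.0
```

Emit:
send_rows --pt "1 -0.003 0 0 0 0 0" --pt "1 -0.006 0 0 0 0 0" --pt "1 -0.009 0 0 0 0 0" --pt "1 -0.012 0 0 0 0 0" --pt "1 -0.015 0 0 0 0 0" --pt "1 -0.015 0 0 0 0 0"

```text
time: 21.55
ee_pos: [494.0, 102.4, 51.4]
eef_rot: [0.771, 0.637, 0.001, -0.0]
ft_force: [0.4, 6.9, -1.0]
grip_width: 0.001
grasp_force: 3.0
```

Contact: the force rose to about 7 N, so roughly 4 N on the screw. Add a touch and hold.

Emit:
send_rows --pt "1 -0.002 0 0 0 0 0" --pt "1 -0.002 0 0 0 0 0" --pt "1 -0.002 0 0 0 0 0" --pt "1 -0.002 0 0 0 0 0" --pt "1 -0.002 0 0 0 0 0" --pt "1 -0.002 0 0 0 0 0" --pt "1 -0.002 0 0 0 0 0" --pt "1 -0.002 0 0 0 0 0" --pt "1 -0.002 0 0 0 0 0"

```text
time: 22.3
ee_pos: [494.0, 102.4, 51.4]
eef_rot: [0.771, 0.637, 0.001, -0.0]
ft_force: [0.6, 6.5, -0.7]
grip_width: 0.004
grasp_force: 3.4
```

```bash
python3 -c "
from h import *
status(1,())"
```

```text
t 22.3 TCP s 196.8 x 464.6 z 51.4 F track 6.5 [ 0.6  6.5 -0.7]
```

Emit:
send_rows --pt "1 0.005 0 0 0 0 0" --pt "1 0.01 0 0 0 0 0" --pt "1 0.015 0 0 0 0 0" --pt "1 0.03 0 0 0 0 0" --pt "1 0.08 0 0 0 0 0" --pt "1 0.15 0 0 0 0 0" --pt "1 0.2 0 0 0 0 0" --pt "1 0.2 0 -0.2 0 0 0" --pt "1 0.2 0 -0.4 0 0 0" --pt "1 0.2 0 -0.4 0 0 0"

```text
time: 23.13
ee_pos: [506.0, 142.5, 137.5]
eef_rot: [0.771, 0.637, 0.006, 0.002]
ft_force: [1.1, 0.4, 0.7]
grip_width: -0.004
grasp_force: 0.0
```

```bash
python3 -c "
from h import *
gap(1)
p,_=snapshot('top'); r,_=snapshot('side'); cv2.imwrite('pics/e.png',np.hstack([cv2.resize(p[145:285,180:330],None,fx=3,fy=3),cv2.resize(r[120:260,250:360],None,fx=3,fy=3)]))"
```

```text
[(np.float64(323.09), 65, np.float64(-50.24))] 
t 23.18 travel -44.2 x 467.0 z 135.0 F 0.3
```

View pics/e.png

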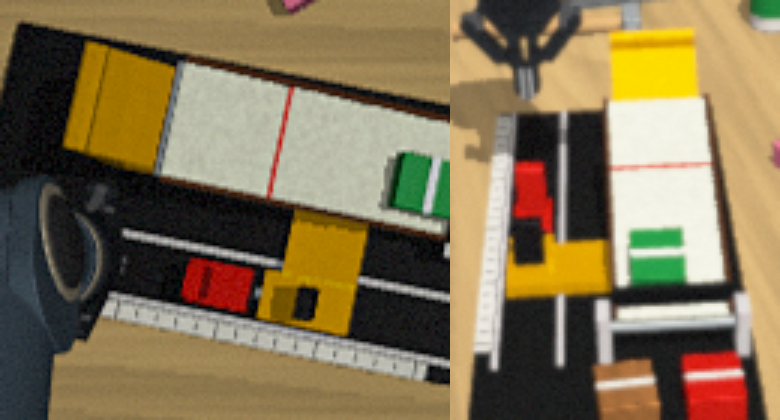

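The marker's nose (253,290) meets the screw at the carriage heel (258,293), the block is at the stop, and the arm is clear. Handing in.

```bash
python3 -c "
from bench import *
print(close_job())"
```

```text
the job is handed in; nothing more can be done
None
```

The job is handed in, with no verdict returned: the block slipped at about 0.25 rad (carriage travel about 98 mm) and rests at the stop. The red marker was pressed at about 4 N on the stop screw for over half a second, then let go; the last picture shows it still touching.

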